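# Put the red screwdriver away in the slide-top case

### The arm

A 6-joint arm with a two-finger parallel gripper is mounted at the origin on a cart in front of the work surface, level with it; the furniture and walls round the work are solid. World frame = base frame: x ahead of the robot, y to its left, z up, the work surface at z = 0. Lengths are in m, angles in rad, forces in N, time in s.
With the tool pointing down it reaches from about 0.275 to 0.825 m from the base axis. Payload 4.9 kg.
Tool frame: the origin (TCP) lies midway between the tips of the shut fingers; the grasp point (between the pads) lies 19 mm behind it (grip_point_offset is the distance from the TCP to the grasp point, in m); z points along the fingers, y is the line along which they close (so a half turn about z gives the same grasp; the last joint's range is limited). The gripper opens to 85 mm and grips with 20 to 120 N. Pads are 22 mm wide; open, the fingers measure 114 mm over their backs; the gripper's body (76 mm by 85 mm) begins 54 mm behind the grasp point. The pads swing forward as they close: fully open they stand 13 mm farther back than shut.
Start: joints at [0.985, 0.326, -0.193, 1.052, 0, 1.437], TCP at [0.24, 0.495, 0.231] pointing down, gripper open.
Joint ranges: [-2.65, 2.65], [-0.97, 1.79], [-1.3, 1.35], [-1.93, 2.1], [-1.47, 1.37], [-3.14, 3.14]. Speed limits (rad/s): [2.57, 2.57, 3.14, 3.14, 3.14, 3.14].

### API

Orientations are given as a rotation vector (axis times angle).
In Python, from cell import * gives the robot as it stands. Calls block until the motion is done:
- movep(position, orientation): joint-space move of the TCP to a pose.
- move_l(position, velocity=0.15, rot=None, until_force=None): straight line of the TCP; rot=None keeps the orientation; velocity is the mean speed in m/s. With until_force (N) it stops when the force on the tool has changed by that much, and returns True; else False.
- set_joints(angles): joint-space move.
- let_go() and grab(newtons=None): open the fingers fully, or close them until they stop; newtons is the grip in N (None keeps the last).
- sleep(seconds).
- ik(position, orientation): joint angles nearest the present ones, or None.
- get_state(): the state.
- grab_frame(name): name is "scene" or "top" or "wrist"; returns a dict with "img" (384x512x3 uint8, red, green, blue), "fx", "fy", "cx", "cy" (pixels), "cam_to_world" (4x4, takes a point from camera to world coordinates); the wrist camera has in their place "T_tool_cam" (4x4, takes a point from camera to tool coordinates, whose origin is the TCP and whose axes are the flange's). Camera axes: x right, y down, z forward; pixel columns grow to the right and rows downward; lengths in m; the calibration is good to about 2 mm. A picture is of the moment at which its call begins: read the wrist's pose just before it. There is no depth.
A pose or a line that the arm cannot do raises MotionError and nothing moves.
- sign_off(): hands the job in; it is judged then, once.
Trained networks look in the newest picture that a camera, given by its name, has taken for a name from the list of things; names that differ only in an ending like _2 or _b are one class to them, and where a whole thing is asked for, a point or a joint stands for the part that bears it (a point fixed in the world has none). Each returns a list of dicts, best first, with "score" (0 to 1); they miss things now and then, are a little off and sometimes report something else, mostly with a low value. They report only what shows in the picture. A call takes as long as a camera call.
- spot_in(camera, name): "centre" ([column, row] in pixels, amid what is visible of it).
- silhouettes(camera, name): "mask" (384x512 bool, what is visible of it) and "centre" ([column, row] in pixels, amid what is visible of it).
- tip_of(camera, name): "centre" ([column, row] in pixels: a listed point, or the origin of a listed thing).
The state is a dict: "clock": time; "q": joint angles; "joint_velocities": joint speeds; "tau": joint torques, N m; "position": TCP position; "eef_rot": TCP orientation; "contact_force": force on the tool from outside, world axes, zero at the start; "wrist_torque": the same for the moment, N m; "finger_gap": opening from 0.0 (shut) to 1.0 (fully open); "grasp_force": force on a finger pad.
Only numpy, scipy, OpenCV 4.12 (cv2) and the standard library are available. Lean on these libraries where they do the work, as an engineer would, in place of code of your own. Each camera call takes 0.05 s, during which the arm holds its last target. There are 200 camera calls.

### The job

Put the red screwdriver away in the sloping blue case: slide the case's flush orange cover fully open (it has no handle, so press on it with closed fingers and drag it along), lay the red screwdriver in the bay beneath, either way round, and slide the cover fully shut over it. Leave the black screwdriver and the loose spanner lying where they are.

Things in the scene. Friction and masses are not known exactly. Their poses are not given: they have to be found in the camera images.
- case: Fixed blue case on a grey stand. Its face, 260 mm up the slope by 240 mm wide, slopes 30 deg: low edge to the robot's right, high edge to its left. Origin on the worktop under the face's middle, x to the high side; the face's middle is 110 mm up, low edge 45, high edge 175. Half nearer the robot: the bay under the cover; farther half: a closed deck on which the open cover rests.
- bay_floor (a point): Centre of the bay's sloping floor. x runs up the slope, y level along the face towards the robot, z out along the face's normal. The bay spans x = -113 to +113, y = -49 to +49 mm. The cover's top and the flush 12 mm rim round the face lie at z = +42, the cover's underside at +36. The deck is at y = -49 to -162; the face's outer edges at x = -130 and +130, y = +66 and -174 mm.
- cover_top (a point): Centre of the top surface of the orange cover, a plate 234 mm (x, up the slope) by 107 mm (y) by 6 mm, with thin black painted ribs in the middle; same axes as bay_floor. It moves with the cover.
- cover (a joint): Travel of the cover in m: 0 = shut over the bay, 0.108 = fully open; it grows as the cover slides to -y (away from the robot) along the face. It starts shut or within 5 mm of shut. It runs between stops and takes about 2 N along the face to move; it stays where it is left.
- red_handle (a point): Centre of the six-sided handle of the loose red screwdriver (201 mm long, 0.1 kg), 13.5 mm above what it lies on. +y points along the tool to the handle's butt (49 mm off), -y to the blade tip (149 mm off); z is up. The handle is 98 mm long, 31 mm wide, 27 mm high; the blade is a 6 mm rod. It begins flat on the worktop.
- red_tip (a point): End of the red screwdriver's blade, on its axis; same axes as red_handle.
- black_handle (a point): Centre of the black-and-red handle of the other loose screwdriver (228 mm long, handle 100 mm long, 33 mm wide, 29 mm high); +y points to the butt. It lies on the worktop near the red one and is to be left alone.
- spanner_mid (a point): Middle of a loose steel combination spanner, 160 mm long (along y), 22 mm wide, 8 mm thick, lying on the worktop; to be left alone.

How it is judged:
On the way, in this order (a step that is already met when the one before it is completed fails the run):
1. the cover is slid open (value of joint cover above 0.09 m), for 0.2 s.
2. the red screwdriver lies in the bay (x of red_handle in the frame of bay_floor between -0.11 and 0.11 m and y of red_handle in the frame of bay_floor between -0.049 and 0.049 m and z of red_handle in the frame of bay_floor between -0.002 and 0.032 m and x of red_tip in the frame of bay_floor between -0.114 and 0.114 m and y of red_tip in the frame of bay_floor between -0.049 and 0.049 m and z of red_tip in the frame of bay_floor between -0.002 and 0.032 m), for 0.2 s.
At the end, for the whole second after the job is handed in: The cover is shut to within 5 mm; the whole red screwdriver lies in the bay beneath it (handle centre and blade tip within the bay's walls, less than 32 mm above its floor); the black screwdriver and the spanner are within 30 mm of where they began (all of step 2 and value of joint cover below 0.005 m and distance of each of black_handle, spanner_mid from where it was at the start of the episode below 0.03 m); the robot touches nothing.
It fails at once if the black screwdriver is moved by more than 30 mm (distance of black_handle from where it was at the start of the episode above 0.03 m).
It fails at once if the loose spanner is moved by more than 30 mm (distance of spanner_mid from where it was at the start of the episode above 0.03 m).
It also fails if it takes over 64 s, if anything falls off the work surface, if the arm or the gripper's body presses on something with over 40 N, if the wrist force passes 120 N, or if a joint passes its speed limit or range.

## Working session

There is one attempt and no reset: what is moved stays moved. The work goes in short steps, each a Python script; the robot and the scene stay as the last script left them, time stands still between calls to the robot, and variables do not carry over. Pictures are saved under pics/ and viewed, at most 10 in all, crops included, and the job is handed in when it is done.

```bash
mkdir -p pics; ls
cat > h.py <<'E'
from cell import *
import numpy as np, cv2
from scipy.spatial.transform import Rotation as R
def shot(name,fn=None):
    s=get_state(); f=grab_frame(name)
    if fn: cv2.imwrite('pics/'+fn,f['img'][:,:,::-1])
    if 'cam_to_world' in f: T=np.array(f['cam_to_world'])
    else:
        W=np.eye(4);W[:3,:3]=R.from_rotvec(s['eef_rot']).as_matrix();W[:3,3]=s['position'];T=W@np.array(f['T_tool_cam'])
    f['T']=T; return f
def ray(f,px):
    d=np.array([(px[0]-f['cx'])/f['fx'],(px[1]-f['cy'])/f['fy'],1.]);d=f['T'][:3,:3]@d
    return f['T'][:3,3],d/np.linalg.norm(d)
def tri(rs):
    A=np.zeros((3,3));b=np.zeros(3)
    for o,d in rs:
        P=np.eye(3)-np.outer(d,d);A+=P;b+=P@o
    x=np.linalg.solve(A,b); e=[np.linalg.norm((np.eye(3)-np.outer(d,d))@(x-o)) for o,d in rs]
    return x,max(e)
def onz(f,px,z):
    o,d=ray(f,px);return o+d*(z-o[2])/d[2]
E
python3 - <<'E'
from h import *
N=['red_handle','red_tip','black_handle','spanner_mid','bay_floor','cover_top','case']
fs={}
out={}
for c in ['scene','top','wrist']:
    f=shot(c,c+'0.png');fs[c]=f
    for n in N:
        r=tip_of(c,n)
        out[c,n]=[(np.round(q['centre'],1).tolist(),round(q['score'],2)) for q in r[:2]]
        print(c,n,out[c,n])
for n in N:
    cs=[c for c in fs if out[c,n]]
    if len(cs)>1:
        x,e=tri([ray(fs[c],out[c,n][0][0]) for c in cs]);print(n,cs,x.round(4),round(e,4))
a=np.hstack([cv2.imread('pics/scene0.png'),cv2.imread('pics/top0.png')])
print(get_state()['clock'],fs['scene']['T'][:3,3],fs['top']['T'][:3,3])
E
```

```text
pics
scene red_handle [([286.6, 243.5], 0.91)]
scene red_tip [([343.3, 268.0], 0.86)]
scene black_handle [([298.8, 218.1], 0.82)]
scene spanner_mid [([374.6, 285.3], 0.78)]
scene bay_floor [([158.0, 175.4], 0.87), ([377.6, 283.4], 0.58)]
scene cover_top [([168.5, 165.9], 0.83)]
scene case [([179.0, 180.8], 0.61)]
top red_handle []
top red_tip [([340.3, 207.3], 0.85)]
top black_handle [([284.9, 178.9], 0.86)]
top spanner_mid []
top bay_floor [([162.7, 231.5], 0.61)]
top cover_top [([166.8, 225.2], 0.66), ([161.9, 229.6], 0.52)]
top case [([169.0, 211.7], 0.97)]
wrist red_handle []
wrist red_tip []
wrist black_handle []
wrist spanner_mid []
wrist bay_floor []
wrist cover_top []
wrist case []
red_tip ['scene', 'top'] [ 0.5744 -0.3297  0.0172] 0.0015
black_handle ['scene', 'top'] [ 0.6764 -0.1472 -0.0076] 0.0071
bay_floor ['scene', 'top'] [0.5054 0.2461 0.0718] 0.0009
cover_top ['scene', 'top'] [0.5254 0.2236 0.105 ] 0.0059
case ['scene', 'top'] [0.5762 0.241  0.0007] 0.0008
1.2 [ 0.00264739 -0.45714157  0.81149746] [ 0.38190949 -0.03470055  1.47068731]
```

View pics/scene0.png

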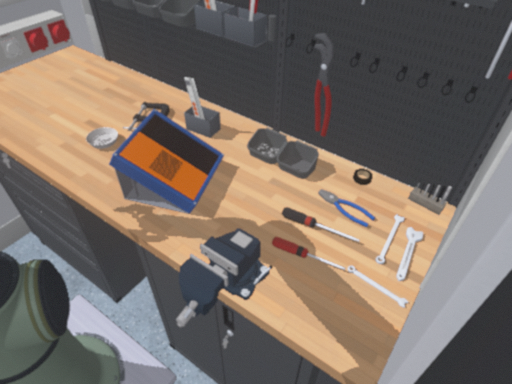

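View pics/top0.png

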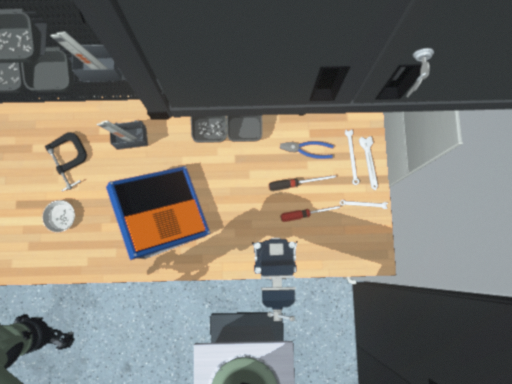

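The pictures show the case with its orange cover nearest the robot, at about (165,228) in the top view. The red screwdriver lies at (310,212), with the black one just behind it and the spanner past its tip at (363,204). The vise is at (275,258). Next I'll fit the case model to the orange corners and look with the wrist camera.

```bash
cat >> h.py <<'E'
from scipy.optimize import least_squares
def face(p):  # 4x4 of bay_floor frame from (x,y,yaw,dz)
    T=np.eye(4);T[:3,:3]=R.from_euler('z',p[2]).as_matrix()@R.from_euler('y',-np.pi/6).as_matrix()
    T[:3,3]=[p[0],p[1],.110+p[3]]; T[:3,3]+=T[:3,:3]@[0,.054,-.042]; return T
def proj(f,P):
    c=np.linalg.inv(f['T'])@np.r_[P,1];return np.array([f['fx']*c[0]/c[2]+f['cx'],f['fy']*c[1]/c[2]+f['cy']])
def quad(f,guess):
    "corners of orange area near the guessed pixels (dict), by convex hull -> 4-gon"
    h=cv2.cvtColor(f['img'],cv2.COLOR_RGB2HSV)
    m=((h[...,0]>6)&(h[...,0]<17)&(h[...,1]>195)&(h[...,2]>100)).astype(np.uint8)
    n,l,s,_=cv2.connectedComponentsWithStats(m);k=1+np.argmax(s[1:,4])
    p=cv2.convexHull(np.argwhere(l==k)[:,::-1].astype(np.float32).reshape(-1,1,2))
    q=cv2.approxPolyN(p,4)[0].astype(float)
    return q,s[k]
CORN=np.array([[x*.117,y*.0535,.042] for x,y in((1,1),(1,-1),(-1,-1),(-1,1))])
def fit(fs,p0):
    """p=(x,y,yaw,dz,q)"""
    qs=[quad(f,None)[0] for f in fs]
    pred=lambda p,f:np.array([proj(f,(face(p)@np.r_[c-[0,p[4],0],1])[:3]) for c in CORN])
    def match(q,g): return np.array([q[np.argmin(np.linalg.norm(q-a,axis=1))] for a in g])
    p=np.array(p0,float)
    for _ in range(3):
        ms=[match(q,pred(p,f)) for q,f in zip(qs,fs)]
        res=lambda p:np.concatenate([((m-pred(p,f))/1).ravel() for m,f in zip(ms,fs)]+[[p[3]/.003,(p[4]-.0025)/.0025]])
        p=least_squares(res,p).x
    return p,res(p),ms
E
python3 - <<'E'
from h import *
fs=[shot('scene'),shot('top')]
p,r,ms=fit(fs,[.576,.241,np.pi/2+.25,0,0])
print(p.round(4),r.round(1)); 
for k in range(4): print(tri([ray(f,m[k]) for f,m in zip(fs,ms)]), (face(p)@np.r_[CORN[k]-[0,p[4],0],1])[:3].round(4))
print(face(p).round(4)); print(np.array(grab_frame('wrist')['T_tool_cam']).round(3),fs[0]['fx'],grab_frame('wrist')['fx'],R.from_rotvec(get_state()['eef_rot']).as_matrix().round(2))
h=[onz(f,t,.013) for f,t in ((fs[0],(286.6,243.5)),(fs[0],(343.3,268)),(fs[1],(340.3,207.3)))];print(np.round(h,3))
E
```

```text
[ 0.5761  0.2466  1.9114 -0.0039  0.0025] [ 1.1  0.7  1.2  0.8 -0.7 -0.7 -0.4 -0.1  0.4 -0.   0.5 -0.1 -1.2  0.4
 -1.   0.6 -1.3  0. ]
(array([0.44410902, 0.30591158, 0.16191532]), np.float64(0.0008475002138761772)) [0.4433 0.307  0.1646]
(array([0.54556727, 0.3416069 , 0.16133577]), np.float64(0.0009336229320336695)) [0.5442 0.3428 0.1646]
(array([0.61108594, 0.1548961 , 0.0491601 ]), np.float64(0.0007694505838211299)) [0.6119 0.1518 0.0476]
(array([0.51010815, 0.11845246, 0.04683717]), np.float64(0.0012637542544423005)) [0.511  0.116  0.0476]
[[-0.2893 -0.9425  0.167   0.5182]
 [ 0.8163 -0.3341 -0.4713  0.2483]
 [ 0.5     0.      0.866   0.0697]
 [ 0.      0.      0.      1.    ]]
[[ 0.001 -0.957 -0.289  0.075]
 [ 1.     0.     0.001  0.   ]
 [-0.001 -0.289  0.957 -0.143]
 [ 0.     0.     0.     1.   ]] 376.32610064589227 300.09906526624457 [[-0.9   0.44 -0.  ]
 [ 0.44  0.9  -0.  ]
 [ 0.   -0.   -1.  ]]
[[ 0.558 -0.17   0.013]
 [ 0.576 -0.328  0.013]
 [ 0.576 -0.332  0.013]]
```

```bash
cat >> h.py <<'E'
def orient(z,ydir):
    z=np.array(z)/np.linalg.norm(z); y=np.array(ydir)-np.dot(ydir,z)*z; y/=np.linalg.norm(y)
    return R.from_matrix(np.c_[np.cross(y,z),y,z]).as_rotvec()
LO=np.array([-2.65,-.97,-1.3,-1.93,-1.47,-3.14]);HI=np.array([2.65,1.79,1.35,2.1,1.37,3.14])
def st():
    s=get_state();print('t',round(s['clock'],2),'pos',np.round(s['position'],4),'F',np.round(s['contact_force'],1),'gap',round(s['finger_gap'],3),'q',np.round(s['q'],2));return s
E
python3 - <<'E'
from h import *
T=face([.5761,.2466,1.9114,-.0039]);n=T[:3,2]
at=lambda x,y,z:(T@[x,y,z,1])[:3]
for a in range(0,360,30):
    yd=T[:3,:3]@[np.cos(np.radians(a)),np.sin(np.radians(a)),0]; r=orient(-n,yd)
    qs=[ik(at(0,y,z),r) for y,z in((0,.17),(.025,.042),(-.085,.042))]
    print(a,[None if q is None else (np.round(q,2).tolist()) for q in qs])
E
```

```text
0 [[-0.08, 0.5, -0.07, 1.23, 0.47, -0.48], [0.01, 0.54, -0.33, 0.89, 0.49, -0.38], [0.06, 0.71, -0.01, 1.01, 0.5, -0.32]]
30 [[-0.08, 0.5, -0.07, 1.23, 0.47, -1.0], [0.01, 0.54, -0.33, 0.89, 0.49, -0.9], [0.06, 0.71, -0.01, 1.01, 0.5, -0.84]]
60 [[-0.08, 0.5, -0.07, 1.23, 0.47, -1.53], [0.01, 0.54, -0.33, 0.89, 0.49, -1.43], [0.06, 0.71, -0.01, 1.01, 0.5, -1.37]]
90 [[-0.08, 0.5, -0.07, 1.23, 0.47, -2.05], [0.01, 0.54, -0.33, 0.89, 0.49, -1.95], [0.06, 0.71, -0.01, 1.01, 0.5, -1.89]]
120 [[-0.08, 0.5, -0.07, 1.23, 0.47, -2.57], [0.01, 0.54, -0.33, 0.89, 0.49, -2.48], [0.06, 0.71, -0.01, 1.01, 0.5, -2.41]]
150 [[-0.08, 0.5, -0.07, 1.23, 0.47, -3.1], [0.01, 0.54, -0.33, 0.89, 0.49, -3.0], [0.06, 0.71, -0.01, 1.01, 0.5, -2.94]]
180 [[-0.08, 0.5, -0.07, 1.23, 0.47, 2.66], [0.01, 0.54, -0.33, 0.89, 0.49, 2.76], [0.06, 0.71, -0.01, 1.01, 0.5, 2.82]]
210 [[-0.08, 0.5, -0.07, 1.23, 0.47, 2.14], [0.01, 0.54, -0.33, 0.89, 0.49, 2.24], [0.06, 0.71, -0.01, 1.01, 0.5, 2.3]]
240 [[-0.08, 0.5, -0.07, 1.23, 0.47, 1.62], [0.01, 0.54, -0.33, 0.89, 0.49, 1.71], [0.06, 0.71, -0.01, 1.01, 0.5, 1.77]]
270 [[-0.08, 0.5, -0.07, 1.23, 0.47, 1.09], [0.01, 0.54, -0.33, 0.89, 0.49, 1.19], [0.06, 0.71, -0.01, 1.01, 0.5, 1.25]]
300 [[-0.08, 0.5, -0.07, 1.23, 0.47, 0.57], [0.01, 0.54, -0.33, 0.89, 0.49, 0.67], [0.06, 0.71, -0.01, 1.01, 0.5, 0.73]]
330 [[-0.08, 0.5, -0.07, 1.23, 0.47, 0.05], [0.01, 0.54, -0.33, 0.89, 0.49, 0.14], [0.06, 0.71, -0.01, 1.01, 0.5, 0.2]]
```

Run:
```python
from h import *
p0=[.5761,.2466,1.9114,-.0039,.0025]
T=face(p0);at=lambda x,y,z:(T@[x,y,z,1])[:3]
r=orient(-T[:3,2],-T[:3,1])
s=get_state();move_l(np.array(s['position'])+[0,0,.07],.3)
movep(at(0,0,.25),r); grab(40); st()
f=[shot('wrist','w1.png'),shot('scene'),shot('top')]
for n in('cover_top','bay_floor'):
    print(n,[(np.round(q['centre'],1),q['score']) for q in tip_of('wrist',n)][:2],proj(f[0],at(0,-.0025,.042)),proj(f[0],at(0,0,0)))
for sel in ([0],[0,1,2]):
    p,rs,ms=fit([f[i] for i in sel],p0);print(p.round(4),rs.round(1))
```

```text
t 4.35 pos [0.56   0.1305 0.2862] F [ 0.2  0.2 -0. ] gap 0.005 q [-0.14  0.49  0.09  1.43  0.46  1.03]
cover_top [(array([257. , 164.6]), 0.96)] [258.14363542 166.21149519] [255.99812378 159.59975563]
bay_floor [] [258.14363542 166.21149519] [255.99812378 159.59975563]
[ 0.6088  0.2395  1.6373 -0.0769  0.0025] [ 42.5  12.  -37.   -8.1   5.3 -10.3 -11.    9.  -25.6   0. ]
[ 0.6052  0.2463  1.7035 -0.0638  0.0025] [ 49.5  19.4 -33.5   3.7   0.7  -6.2 -12.7   8.9 -10.1  -4.3 -14.   -7.4
  -5.3 -13.7   0.4 -11.4   3.3  13.5  -3.7  13.3   1.6  -1.4  -8.7   3.1
 -21.3   0. ]
```

View pics/w1.png

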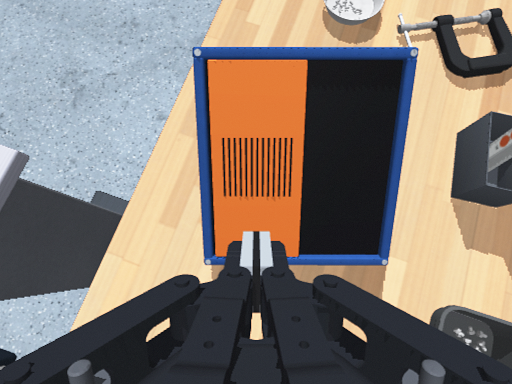

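The cover's ribs are centred at (258,167), which agrees with the model's prediction. The fingers cover the low orange edge, so I'll check the blue outer corners instead. I read those at (193,48), (418,48), (387,264) and (205,264).

Run:
```python
from h import *
fs=[shot('scene'),shot('top')]; w=shot('wrist')
B=[(.13,.066),(.13,-.174),(-.13,-.174),(-.13,.066)];px=np.array([(193,48),(418,48),(387,264),(205,264)],float)
O=[(.117,.0535),(.117,-.0535)];po=np.array([(208,59),(308,59)],float)
p=[.5761,.2466,1.9114,-.0039,.0025]
res=lambda p:np.concatenate([proj(w,(face(p)@[*b,.042,1])[:3])-q for b,q in zip(B,px)]+[proj(w,(face(p)@[b[0],b[1]-p[4],.042,1])[:3])-q for b,q in zip(O,po)]+[[p[3]/.003,(p[4]-.0025)/.0025]])
print(res(p).round(1)); p2=least_squares(res,p).x; print(p2.round(4),res(p2).round(1))
```

```text
[ 1.1 -1.8  1.7 -1.5  1.3 -0.5  0.6 -0.6  0.8  0.5  0.2  0.6 -1.3  0. ]
[ 0.575   0.2455  1.9112 -0.0039  0.0033] [-0.2 -1.3  0.4 -0.9  0.3  0.  -0.4 -0.1  0.2  1.  -0.3  1.2 -1.3  0.3]
```

```bash
cat >> h.py <<'E'
P=[.5755,.2460,1.9113,-.003]
T=face(P);at=lambda x,y,z:(T@[x,y,z,1])[:3]; loc=lambda p:(np.linalg.inv(T)@np.r_[p,1])[:3]
RP=orient(-T[:3,2],-T[:3,1])
E
python3 - <<'E'
from h import *
move_l(at(0,.025,.06),.2); print(move_l(at(0,.025,.03),.02,until_force=8))
s=st();l=loc(s['position']);print(l.round(4), T[:3,:3].T@s['contact_force'])
z=l[2]-.001
for y in (0,-.04,-.09):
    move_l(at(0,y,z),.06);s=st();print(loc(s['position']).round(4),(T[:3,:3].T@s['contact_force']).round(1))
f=shot('wrist','w2.png'); f=shot('scene')
print(fit([f,shot('top')],[*P,.1])[0:2])
E
```

```text
True
t 6.67 pos [0.5023 0.2177 0.1107] F [ 0.7 -1.3  4. ] gap 0.002 q [ 0.    0.53 -0.32  0.9   0.49  1.18]
[-0.      0.0245  0.0463] [ 0.6707774  -0.2209473   4.17828579]
t 7.24 pos [0.527  0.2265 0.1107] F [ 2.7 -3.   6. ] gap 0.001 q [ 0.02  0.57 -0.25  0.92  0.49  1.2 ]
[-0.0001 -0.0017  0.0463] [-0.2 -1.5  7. ]
t 8.06 pos [0.5643 0.2396 0.1107] F [ 1.5 -2.4  5.1] gap -0.003 q [ 0.04  0.63 -0.14  0.97  0.5   1.22]
[-0.0001 -0.0413  0.0463] [ 0.2 -0.6  5.8]
t 9.04 pos [0.6089 0.2551 0.1105] F [-5.1 -9.1 11. ] gap -0.0 q [0.06 0.71 0.01 1.03 0.5  1.25]
[-0.0005 -0.0885  0.0463] [-0.5  7.9 12.9]
(array([ 0.68072498,  0.32171039,  1.91350352, -0.02723454,  0.0025    ]), array([ 7.04153939e+00,  2.87584130e-01,  6.70175832e+00,  2.73048000e-01,
        6.89477629e+00,  7.73948737e-01,  6.82659317e+00,  7.07742101e-01,
        1.12746064e+01,  1.09922783e+00,  1.19369153e+01,  9.24938167e-01,
       -1.79760794e+01,  7.41147731e+00, -2.86613467e+01,  1.09923380e+01,
       -9.07817884e+00,  1.98922098e-07]))
```

View pics/w2.png

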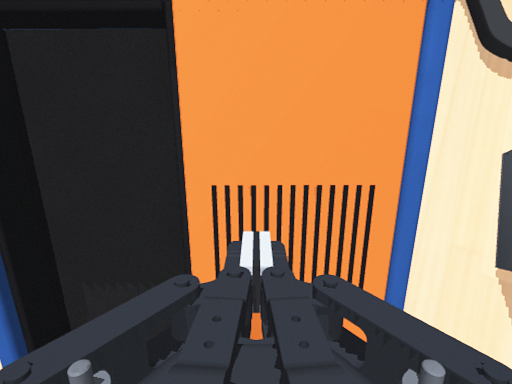

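The cover is against its far stop. The orange plate fills the deck side, its near edge is at about column 185, and the bay to the left is open and empty. Now the red screwdriver.

```bash
sed -i 's/^P=.*/P=[.5755,.2460,1.9113,.001]/' h.py
python3 - <<'E'
from h import *
s=get_state();move_l(np.array(s['position'])+.1*T[:3,2],.25)
r=orient([0,0,-1],[.99,.11,0])
movep([.54,-.2,.30],r); st()
out={}
N=['red_handle','red_tip','black_handle','spanner_mid']
fs=[];obs={n:[] for n in N}
for k,x in enumerate([(.54,-.2,.30),(.54,-.27,.25)]):
    if k: move_l(x,.25,rot=r)
    fs.append(shot('wrist','w3%d.png'%k))
    for n in N:
        t=tip_of('wrist',n)
        if t: print(k,n,np.round(t[0]['centre'],1),round(t[0]['score'],2),onz(fs[k],t[0]['centre'],.0135).round(4));obs[n].append(ray(fs[k],t[0]['centre']))
    m=silhouettes('wrist','red_handle')
    if m:
        mm=m[0]['mask'];ys,xs=np.nonzero(mm);c=np.c_[xs,ys].astype(np.float32);print(m[0]['score'],len(xs),m[0]['centre'])
        rr=cv2.minAreaRect(c);print('ends',[onz(fs[k],q,.0135).round(4).tolist() for q in cv2.boxPoints(rr)])
f=shot('scene')
for n in N:
    t=tip_of('scene',n)
    if t: obs[n].append(ray(f,t[0]['centre']))
    if len(obs[n])>1: x,e=tri(obs[n]);print(n,len(obs[n]),x.round(4),round(e,4))
E
```

```text
t 11.31 pos [ 0.5402 -0.1991  0.2993] F [ 0.3 -0.3  0.3] gap 0.002 q [-0.48  0.34  0.01  1.23  0.    0.98]
0 red_handle [269.6 145.7] 0.65 [ 0.5577 -0.1833  0.0135]
0 red_tip [272.2 236.5] 0.64 [ 0.5794 -0.3233  0.0135]
0 black_handle [342.  123.8] 0.69 [ 0.6543 -0.1417  0.0135]
0.65 1647 [269.8, 150.2]
ends [[0.5308, -0.1346, 0.0135], [0.5609, -0.1301, 0.0135], [0.5948, -0.3252, 0.0135], [0.5607, -0.3305, 0.0135]]
1 red_tip [281.7 208.9] 0.58 [ 0.5804 -0.3298  0.0135]
1 black_handle [368.5  66.9] 0.8 [ 0.6578 -0.1434  0.0135]
0.79 2358 [277.7, 96.3]
ends [[0.531, -0.1343, 0.0135], [0.5599, -0.1302, 0.0135], [0.5949, -0.3263, 0.0135], [0.5613, -0.3313, 0.0135]]
red_handle 2 [ 0.5544 -0.1783  0.0265] 0.0041
red_tip 3 [ 0.5795 -0.3255  0.015 ] 0.0036
black_handle 3 [ 0.6576 -0.1429  0.0099] 0.0024
```

View pics/w30.png

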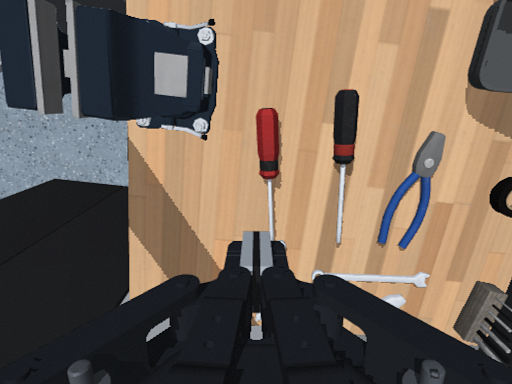

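The picture shows the red handle from about (266,108) to (269,178) and the vise's edge at column 215, rows 20 to 135. I'll grip a little towards the blade for clearance. First I'll measure the axis and height from the red colour in three views.

Run:
```python
from h import *
r=orient([0,0,-1],[.987,.16,0])
g=np.array([.5545,-.18,.0135]); rs=[]
def red(f,tag):
    h=cv2.cvtColor(f['img'],cv2.COLOR_RGB2HSV)
    m=(((h[...,0]<5)|(h[...,0]>172))&(h[...,1]>170)&(h[...,2]>60)).astype(np.uint8)
    n,l,s,c=cv2.connectedComponentsWithStats(m); u=proj(f,g)
    k=min((i for i in range(1,n) if s[i,4]>20),key=lambda i:np.linalg.norm(c[i]-u))
    pts=np.argwhere(l==k)[:,::-1].astype(np.float32)
    v=cv2.fitLine(pts,cv2.DIST_L2,0,.01,.01).ravel();t=(pts-v[2:])@v[:2];
    a,b=v[2:]+v[:2]*t.min(),v[2:]+v[:2]*t.max()
    print(tag,u.round(1),c[k].round(1),s[k,4],'line ends',onz(f,a,.0135).round(4),onz(f,b,.0135).round(4)); rs.append(ray(f,c[k])); 
f=shot('wrist');red(f,'w')
move_l([.58,-.25,.17],.25,rot=r);f=shot('wrist','w4.png');red(f,'w2')
f=shot('scene');red(f,'s');print(tri(rs))
for i,j in((0,2),(1,2),(0,1)):print(tri([rs[i],rs[j]]))
st()
```

```text
w [276.3  89.4] [275.9  77. ] 1548 line ends [ 0.5468 -0.132   0.0135] [ 0.558  -0.2025  0.0135]
w2 [242.1 102.4] [241.7  87. ] 2445 line ends [ 0.5463 -0.1315  0.0135] [ 0.558  -0.2029  0.0135]Traceback (most recent call last):
  File "<stdin>", line 15, in <module>
  File "<stdin>", line 8, in red
ValueError: min() iterable argument is empty
```

Run:
```python
from h import *
r=orient([0,0,-1],[.987,.16,0]); g=[.5559,-.1899]
let_go(); move_l([*g,.10],.2,rot=r); f=move_l([*g,.003],.06,until_force=10); print('hit',f); st()
if not f:
    grab(60); s=st(); print(s['grasp_force'])
    move_l([*g,.05],.1); move_l([*g,.27],.25); s=st(); print(s['grasp_force'])
    f=shot('wrist','w5.png')
    for a in range(2):
        rp=orient(-T[:3,2],-T[:3,1]*(1-2*a))
        for z in(.17,.031): print(a,z,np.round(ik(at(.04,0,z),rp),2))
```

```text
hit False
t 16.49 pos [ 0.5562 -0.19    0.0034] F [ 0.1 -0.  -0.2] gap 0.999 q [-0.45  0.63 -0.35  0.59 -0.    0.96]
t 17.07 pos [ 0.5561 -0.1899  0.0034] F [-1.2  1.2  4.7] gap 0.327 q [-0.45  0.63 -0.35  0.59  0.    0.96]
58.891994431614876
t 18.72 pos [ 0.555  -0.1895  0.2682] F [-0.9 -0.4 -1.2] gap 0.327 q [-0.45  0.38 -0.02  1.17  0.    0.96]
59.18790925294161
0 0.17 [-0.03  0.46 -0.07  1.24  0.49  1.15]
0 0.031 [ 0.09  0.54 -0.28  0.9   0.51  1.28]
1 0.17 [-0.03  0.46 -0.07  1.24  0.49 -1.99]
1 0.031 [ 0.09  0.54 -0.28  0.9   0.51 -1.86]
```

View pics/w5.png

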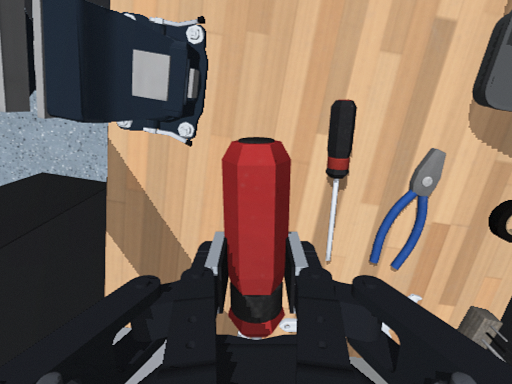

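The red screwdriver is held squarely, with its butt up the picture at (257,140), and the black one is undisturbed.

Run:
```python
from h import *
movep(at(.047,0,.20),RP); move_l(at(.047,0,.12),.15); s=st();print(s['grasp_force'],loc(s['position']).round(4))
fs={c:shot(c,c+'6.png') for c in('scene','top')}
for n in('red_handle','red_tip'):
    o=[];
    for c in fs:
        t=tip_of(c,n)
        if t: o.append(ray(fs[c],t[0]['centre']));print(c,n,np.round(t[0]['centre'],1),round(t[0]['score'],2))
    e={'red_handle':at(.057,0,.1305),'red_tip':at(-.092,0,.1305)}[n];print('expect px',{c:proj(fs[c],e).round(1) for c in fs})
    if len(o)>1:x,er=tri(o);print(n,loc(x).round(4),er)
a=cv2.imread('pics/scene6.png')[90:270,60:300];cv2.imwrite('pics/s6c.png',cv2.resize(a,None,fx=3,fy=3))
```

```text
t 20.84 pos [0.5247 0.2291 0.2027] F [ 0.4 -0.7 -1.4] gap 0.327 q [ 0.02  0.47 -0.16  1.12  0.49  1.21]
59.19718835502863 [ 0.0467 -0.0004  0.1209]
scene red_handle [154.7 130.1] 0.87
top red_handle [160.3 220.3] 0.74
expect px {'scene': array([156.7, 133.5]), 'top': array([157.5, 220.8])}
red_handle [0.0602 0.0072 0.1492] 0.004866782965192012
scene red_tip [202.9 164.3] 0.95
expect px {'scene': array([204.5, 164.1]), 'top': array([202.9, 208.3])}
```

View pics/s6c.png

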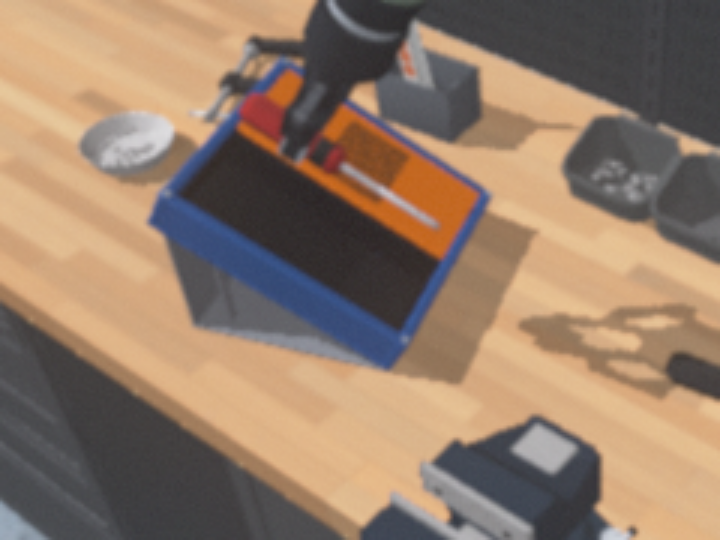

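The screwdriver hangs parallel to the open bay above it, with its tip at scene pixel (203,164) against the expected (204.5,164). I'll lower it and release.

Run:
```python
from h import *
print(move_l(at(.047,0,.031),.08,until_force=10)); s=st();print(loc(s['position']).round(4))
let_go(); st(); sleep(.3)
move_l(at(.047,0,.20),.2); s=st()
f=shot('wrist','w7.png'); fs=[f,shot('scene')]
for n in('red_handle','red_tip'):
    o=[]
    for c,g in zip(('wrist','scene'),fs):
        t=tip_of(c,n)
        if t:
            o.append(ray(g,t[0]['centre'])); O,d=o[-1]; a,b=loc(O),T[:3,:3].T@d
            print(c,n,np.round(t[0]['centre'],1),round(t[0]['score'],2),(a+b*(.0135-a[2])/b[2]).round(4))
    if len(o)>1:x,er=tri(o);print(n,loc(x).round(4),round(er,4))
```

```text
False
t 22.4 pos [0.5097 0.2714 0.1254] F [ 0.4 -0.4 -1.7] gap 0.327 q [ 0.1   0.53 -0.28  0.9   0.51  1.29]
[ 0.047  -0.0005  0.0315]
t 23.0 pos [0.5092 0.2715 0.125 ] F [0.4 0.6 0.2] gap 1.002 q [ 0.1   0.53 -0.28  0.9   0.51  1.29]
t 24.29 pos [0.5368 0.1921 0.2705] F [-0.4 -0.4 -0.6] gap 1.0 q [-0.04  0.45 -0.02  1.32  0.48  1.14]
wrist red_handle [256.6 185.8] 0.86 [0.0292 0.0001 0.0135]
scene red_handle [150.7 159.1] 0.76 [ 0.0426 -0.0121  0.0135]
red_handle [0.0376 0.0015 0.0321] 0.0033
wrist red_tip [261.5 295.4] 0.89 [-0.1156 -0.0063  0.0135]
scene red_tip [193.4 191.2] 0.76 [-0.1102  0.0058  0.0135]
red_tip [-0.1141 -0.0035  0.0083] 0.0052
```

View pics/w7.png

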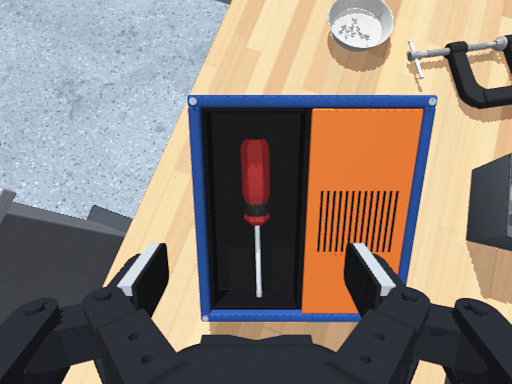

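The red screwdriver lies along the middle of the bay, handle around (256,185) and tip (260,297), near the low wall. The cover is open on the right. Now I'll shut it.

Run:
```python
from h import *
grab(40); move_l(at(0,-.09,.07),.25); print(move_l(at(0,-.09,.03),.02,until_force=8))
s=st();l=loc(s['position']);print(l.round(4)); z=l[2]-.001
for y in (-.05,0,.024,.034):
    move_l(at(0,y,z),.06);s=get_state();print(loc(s['position']).round(4),(T[:3,:3].T@s['contact_force']).round(1))
s=get_state();move_l(np.array(s['position'])+.16*T[:3,2],.25); move_l(at(-.04,-.05,.25),.25); st()
f=shot('wrist','w8.png')
t=tip_of('wrist','cover_top');print([(q['centre'],q['score']) for q in t[:1]],proj(f,at(0,0,.042)),proj(f,at(0,-.01,.042)))
```

```text
True
t 27.46 pos [0.6096 0.2575 0.1118] F [ 0.2 -1.5  5.5] gap 0.001 q [0.06 0.71 0.01 1.03 0.5  1.25]
[-0.    -0.09   0.043]
[ 0.     -0.0497  0.0429] [1.7 1.1 8.3]
[0.0001 0.     0.0428] [ 1.4 -0.   7.5]
[-0.      0.0241  0.0428] [1.3 0.1 8.6]
[-0.0002  0.0341  0.0428] [ 1.2 -1.1  8.7]
t 31.48 pos [0.6169 0.1147 0.269 ] F [ 0.4  0.2 -0.2] gap 0.007 q [-0.15  0.62  0.26  1.48  0.46  1.01]
[([212.4, 131.5], 0.89)] [213.98084506 132.60006807] [222.72011268 132.5974942 ]
```

View pics/w8.png

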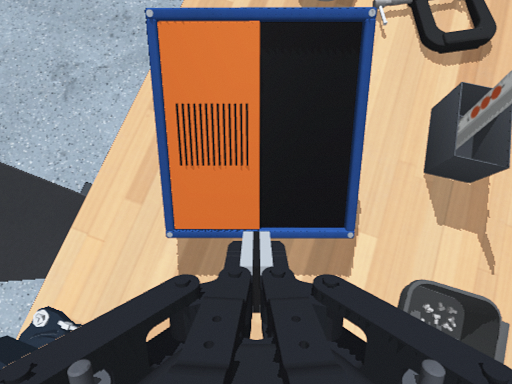

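The cover looks shut against the near rim: the orange starts at column 159, right at the blue, and its ribs are where the shut cover should be. The stop force was weak, though, so I'll give it one firmer push and measure the edges.

Run:
```python
from h import *
move_l(at(0,-.005,.07),.25); move_l(at(0,-.005,.03),.02,until_force=12)
s=get_state();l=loc(s['position']);z=l[2]-.002
for y in (.01,.02,.03):
    move_l(at(0,y,z),.05);s=get_state();print(loc(s['position']).round(4),(T[:3,:3].T@s['contact_force']).round(1))
s=get_state();move_l(np.array(s['position'])+.16*T[:3,2],.25); move_l(at(-.04,-.05,.25),.25); st()
f=shot('wrist','w9.png')
h=cv2.cvtColor(f['img'],cv2.COLOR_RGB2HSV).astype(int)
for x in(.08,.0,-.08):
    v=int(round(proj(f,at(x,0,.042))[1])); 
    m=(h[v,:,0]>4)&(h[v,:,0]<20)&(h[v,:,1]>195);b=(h[v,:,0]>105)&(h[v,:,0]<125)&(h[v,:,1]>150)
    c=np.nonzero(m[100:330])[0]+100;bb=np.nonzero(b[100:400])[0]+100
    print(v,'orange',c.min(),c.max(),'blue',bb.min(),bb.max(),'pred L/R q=0',proj(f,at(x,.0535,.042))[0].round(1),proj(f,at(x,-.0535,.042))[0].round(1),'q=5 R',proj(f,at(x,-.0585,.042))[0].round(1),'outer',proj(f,at(x,.066,.042))[0].round(1),proj(f,at(x,-.174,.042))[0].round(1))
f=shot('scene')
for n,g in(('black_handle',(298.8,218.1)),('spanner_mid',(374.6,285.3))):
    t=tip_of('scene',n);print(n,t[0]['centre'] if t else None,g)
```

```text
[-0.0002  0.0076  0.0428] [ 0.2 -2.5  8.8]
[-0.0003  0.0177  0.0428] [-0.3 -2.2  9.5]
[-0.0003  0.0277  0.0428] [ 0.4 -3.2  9.3]
t 36.27 pos [0.617  0.1147 0.269 ] F [ 0.8 -0.3 -0.3] gap -0.002 q [-0.15  0.63  0.27  1.49  0.45  1.02]
57 orange 161 258 blue 150 371 pred L/R q=0 160.9 261.0 q=5 R 265.7 outer 149.2 374.2
133 orange 167 259 blue 157 363 pred L/R q=0 167.3 260.8 q=5 R 265.1 outer 156.4 366.4
199 orange 173 259 blue 163 356 pred L/R q=0 172.9 260.5 q=5 R 264.6 outer 162.7 359.5
black_handle [300.2, 215.6] (298.8, 218.1)
spanner_mid [376.2, 281.8] (374.6, 285.3)
```

```bash
python3 -c "
from h import *
print(sign_off()); st()"
```

```text
the job is handed in; nothing more can be done
None
the job is handed in; nothing more can be done
```

I handed the job in at about 36 s of the 64 s. The red screwdriver lies in the bay with its tip near the low wall, the cover measures shut to about 0 mm, and the black screwdriver and spanner are within about 10 mm of where they began, by the network's readings. The hand-in returned no verdict.

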